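# Pack the new candle set, leave the burnt stubs

## Robot

A 6-joint arm with a two-finger parallel gripper is mounted at the origin on the work surface. World frame = base frame: x ahead of the robot, y to its left, z up, the work surface at z = 0. Lengths are in m, angles in rad, forces in N, time in s.
With the tool pointing down it reaches from about 0.375 to 0.75 m from the base axis. Payload 9 kg.
Tool frame: the origin (TCP) lies at the very end of the fingers, on their centre line; the grasp point (between the pads) lies 19 mm behind it (env.tcp_to_grasp is the distance from the TCP to the grasp point, in m); z points along the fingers, y is the direction in which the jaws open and shut (so a half turn about z gives the same grasp; the last joint's range is limited). The gripper opens to 85 mm and grips with 20 to 120 N. Pads are 22 mm wide; open, the fingers measure 114 mm over their backs; the gripper's body (76 mm by 85 mm) begins 54 mm behind the grasp point. The pads swing forward as they close: fully open they stand 13 mm farther back than shut.
Start: joints at [1.014, 0.104, 0.097, 1.564, 0, 1.353], TCP at [0.199, 0.566, 0.231] pointing down, gripper open.
Joint ranges: [-2.99, 2.99], [-0.84, 1.86], [-1.1, 1.16], [-1.84, 2.11], [-1.51, 1.56], [-3.14, 3.14]. Speed limits (rad/s): [2.22, 2.22, 2.57, 3.14, 3.14, 3.14].

## Interface

Orientations are given as a rotation vector (axis times angle).
In Python, from plant import env gives the robot as it stands.
- The arm moves only by the tool jog_arm, never from a script. Its argument "targets" is a list of rows, each a list of 3 entries, a list of its own where there are three numbers: the closure in counts, from 0 (fully open) to 255 (shut), then the shift along the tool's x, y, z in cm, then the turn about the tool's z in degrees. In form: [[gripper, [x, y, z], spin], ...]. A call has 1 to 10 rows; each row is the pose to reach, as a shift and turn from the pose commanded when the call began, along the tool's axes at that moment; what a row does not reach only later rows make up. A row lasts 1/8 s, in which the tool goes at most 62.5 mm and 10.7 degrees, less where a joint would pass 70% of its speed; a pose out of reach is approached as far as the arm can. A call with a gripper value outside its range is refused whole. The fingers move at their own pace and stop on an object; "newtons" is the grip in N (left out, the last holds). Time passes only in rows, so rows that repeat a pose let the fingers close. It gives the time, the measured TCP pose, the force and the opening at its end, in the units of the state.
- env.sense(): the state, without advancing time (a new reading comes with each control period).
- env.read_camera(name): name is "scene" or "top" or "wrist"; returns a dict with "frame" (420x560x3 uint8, red, green, blue), "K" (3x3 intrinsics, pixels), "R" (3x3) and "t" (3): a world point X has camera coordinates R X + t. Camera axes: x right, y down, z forward; pixel columns grow to the right and rows downward; lengths in m; the calibration is good to about 2 mm. A picture is of the moment at which its call begins. There is no depth.
- env.job_done(): hands the job in, once; it reports no verdict.
Trained networks look in a picture, given as the dict that the camera call returned (one of the last four; its "shot" number tells which), for a name from the list of things; names that differ only in an ending like _2 or _b are one class to them, and where a whole thing is asked for, a point or a joint stands for the part that bears it (a point fixed in the world has none). Each returns a list of dicts, best first, with "p" (0 to 1); they miss things now and then, are a little off and sometimes report something else, mostly with a low value. They report only what shows in the picture. A call takes as long as a camera call. They do not tell look-alikes from the thing itself.
- env.search_frame(thing, picture): "box" ([centre column, centre row, width, height] in pixels, round what is visible of it).
- env.mark_of(thing, picture): "pixel" ([column, row] in pixels: a listed point, or the origin of a listed thing).
The state is a dict: "clock": time; "joints": joint angles; "dq": joint speeds; "effort": joint torques, N m; "tcp_pos": TCP position; "ee_rot": TCP orientation; "ft_force": force on the tool from outside, world axes, zero at the start; "moment": the same for the moment, N m; "finger_gap": opening from 0.0 (shut) to 1.0 (fully open).
Only numpy, scipy, OpenCV 4.12 (cv2) and the standard library are available. Lean on these libraries where they do the work, as an engineer would, in place of code of your own. Each camera call takes 0.05 s, during which the arm holds its last target.

## Task

Pack the candle set: stand each of the three new, full-height candles upright on the floor of its own nest in the grey tray - the thick round one in the larger round nest, the square one in the square nest with its sides parallel to the nest's, the slim one in the smaller round nest. Leave the three burnt-down stubs where they stand, and do not tip over any candle or stub.

Things in the scene. Friction and masses are not known exactly. Their poses are not given: they have to be found in the camera images.
- tray: Dark grey, shallow open stock tray, fixed to the bench; outside 270 (its x) by 130 (its y) by 22 mm high, walls and floor 5 mm thick, with a blank white label strip outside its -x end. Origin: centre of its underside, on the bench (z = 0). The three nests stand in a row along its x axis, 85 mm apart, one in the middle. Nothing else stands within the work area; a tin, foil cups, a tape roll and a scraper lie beyond it, at x over 0.77 m, and are not needed.
- nest_round: Larger round aluminium nest, a shallow cup fixed in the tray, 78 mm outside and 70 mm inside diameter, rim 12 mm high, its floor 4 mm thick. Origin: centre of its underside, 5 mm above the bench; z up; the inner floor is 4 mm above the origin.
- nest_square: Square aluminium nest fixed in the tray, 70 mm square outside, 62 mm inside, rim 12 mm high, floor 4 mm thick. Sides along its x and y axes, parallel to the tray. Origin: centre of its underside, 5 mm above the bench; the inner floor is 4 mm above the origin.
- nest_slim: Smaller round aluminium nest fixed in the tray, 60 mm outside and 52 mm inside diameter, rim 12 mm high, floor 4 mm thick. Origin: centre of its underside, 5 mm above the bench; the inner floor is 4 mm above the origin.
- candle_round: New thick round candle of red wax, 52 mm diameter, 65 mm tall, flat top with an 8 mm white wick that is only for show; about 125 g. Stands upright, loose, on the bench. Origin: centre of its underside; z up along the candle.
- candle_square: New square candle of red wax, 44 by 44 mm (sides along its x and y axes), 65 mm tall, flat top with an 8 mm white wick that is only for show; about 115 g. Stands upright, loose. Origin: centre of its underside; z up.
- candle_slim: New slim round candle of red wax, 34 mm diameter, 85 mm tall, flat top with an 8 mm white wick that is only for show; about 70 g. Stands upright, loose. Origin: centre of its underside; z up.
- stub_round: Burnt-down look-alike of the thick round candle: same red wax, 52 mm diameter but only 30 mm tall, top hollowed 10 mm deep, short black wick; loose. Origin: centre of its underside. To be left where it is.
- stub_square: Burnt-down look-alike of the square candle: same red wax, 44 by 44 mm but only 30 mm tall, top hollowed 10 mm deep, short black wick; loose. Origin: centre of its underside. To be left where it is.
- stub_slim: Burnt-down look-alike of the slim candle: same red wax, 34 mm diameter but only 32 mm tall, top hollowed 10 mm deep, short black wick; loose. Origin: centre of its underside. To be left where it is.
Mind the look-alikes: they are no part of the job. What is shaped like the candle_round but green or yellow is not meant.

How it is judged:
By the outcome, as a careful person would: the job done as asked, in the order asked, and still so for the second after the job is handed in, with the robot touching nothing.
It also fails if it takes over 86 s, if anything falls off the work surface, if the arm or the gripper's body presses on something with over 40 N, if the wrist force passes 120 N, or if a joint passes its speed limit or range.

## Working session

There is one attempt and no reset: what is moved stays moved. The work goes in short steps, Python scripts to look and compute and a tool call to move; the robot and the scene stay as the last step left them, time stands still between calls to the robot, and variables do not carry over. Pictures are saved under pics/ and viewed, and the job is handed in when it is done.

Besides the shell and the picture viewer there is one more tool, called after ">>>" as a command line: name --argument value ..., lists and objects as JSON in quotes. jog_arm: Moves the arm, as the interface text tells. Its arguments: {"type":"object","properties":{"targets":{"type":"array"},"newtons":{"type":"number"}},"required":["targets"]}

```bash
mkdir -p pics; ls; cat > h.py <<'E'
import numpy as np, cv2
from plant import env
def snap(n,f):
    p=env.read_camera(n); cv2.imwrite('pics/'+f,p['frame'][:,:,::-1]); return p
def ray(p,px,z):
    K,R,t=map(np.array,(p['K'],p['R'],p['t'])); d=R.T@np.linalg.inv(K)@np.array([px[0],px[1],1.]); c=-R.T@t
    return c+d*(z-c[2])/d[2]
def proj(p,X):
    K,R,t=map(np.array,(p['K'],p['R'],p['t'])); q=K@(R@np.array(X)+t); return q[:2]/q[2]
E
python3 - <<'E'
from h import *
s=env.sense(); print(s)
for n in('top','scene'):
    p=snap(n,n+'0.png')
    print(n,-np.array(p['R']).T@np.array(p['t']))
    for th,z in (('tray',0),('nest_round',.005),('nest_square',.005),('nest_slim',.005),('candle_round',0),('candle_square',0),('candle_slim',0)):
        for r in env.mark_of(th,p)[:4]:
            print(n,th,np.round(r['pixel']),round(r['p'],2),ray(p,r['pixel'],z).round(3))
E
```

```text
pics
{'clock': 0.0, 'joints': array([1.01430317e+00, 1.04700551e-01, 9.64171587e-02, 1.56392056e+00,
       1.94209428e-05, 1.35312490e+00]), 'dq': array([ 1.28335601e-04,  8.06041946e-04, -1.05958609e-03,  1.91404968e-03,
        1.42287904e-03,  5.14012878e-05]), 'effort': array([-9.71660666e-04, -5.56940818e+01,  5.03640497e+01,  1.76543364e-02,
       -4.92983054e-04,  1.87209514e-05]), 'tcp_pos': array([0.19919962, 0.56558532, 0.23049293]), 'ee_rot': array([-5.29585084e-01, -3.09607632e+00,  2.03563532e-03]), 'ft_force': array([-0.08846949, -0.095947  ,  0.14181399]), 'moment': array([-0.02856285, -0.02237385, -0.02627362]), 'finger_gap': 0.9969474251010069}
top [ 0.40597911 -0.01260031  1.3250208 ]
top tray [174. 194.] 0.97 [0.54  0.239 0.   ]
top nest_round [175. 192.] 0.96 [0.547 0.235 0.005]
top nest_round [369. 214.] 0.72 [ 0.492 -0.264  0.005]
top nest_square [184. 223.] 0.96 [0.465 0.21  0.005]
top nest_slim [166. 162.] 0.92 [0.624 0.259 0.005]
top candle_round [345. 269.] 0.98 [ 0.352 -0.202  0.   ]
top candle_round [370. 218.] 0.61 [ 0.482 -0.267  0.   ]
top candle_round [383. 257.] 0.61 [ 0.382 -0.3    0.   ]
top candle_round [404. 201.] 0.59 [ 0.527 -0.357  0.   ]
top candle_square [319. 232.] 0.76 [ 0.446 -0.137  0.   ]
top candle_slim [322. 168.] 0.62 [ 0.612 -0.143  0.   ]
scene [ 1.35888605 -0.41415803  0.80611828]
scene tray [389. 212.] 0.56 [0.539 0.231 0.   ]
scene nest_round [392. 207.] 0.92 [0.532 0.244 0.005]
scene nest_square [363. 194.] 0.68 [0.46  0.206 0.005]
scene nest_slim [417. 227.] 0.57 [0.615 0.259 0.005]
scene candle_round [181. 250.] 0.84 [ 0.482 -0.256  0.   ]
scene candle_round [138. 273.] 0.8 [ 0.517 -0.357  0.   ]
scene candle_round [147. 226.] 0.76 [ 0.375 -0.305  0.   ]
scene candle_round [187. 210.] 0.71 [ 0.354 -0.206  0.   ]
scene candle_square [228. 224.] 0.62 [ 0.44  -0.134  0.   ]
scene candle_slim [248. 270.] 0.71 [ 0.595 -0.144  0.   ]
```

View pics/top0.png

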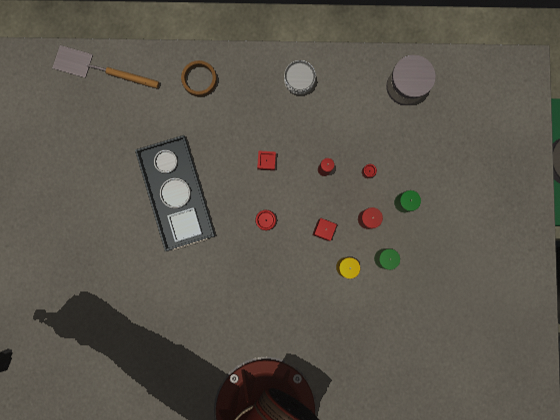

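View pics/scene0.png

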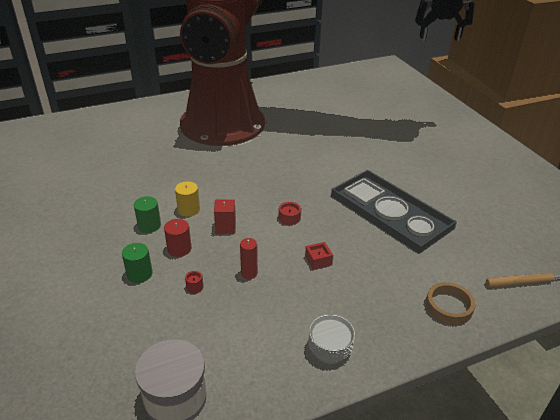

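```bash
python3 - <<'E'
import cv2
a=cv2.imread('pics/scene0.png')[190:310,100:280]
cv2.imwrite('pics/sc.png',cv2.resize(a,None,fx=4,fy=4,interpolation=2))
a=cv2.imread('pics/top0.png')[130:300,270:430]
cv2.imwrite('pics/tc.png',cv2.resize(a,None,fx=3.5,fy=3.5,interpolation=2))
a=cv2.imread('pics/top0.png')[130:270,120:230]
cv2.imwrite('pics/tt.png',cv2.resize(a,None,fx=4,fy=4,interpolation=2))
E
```

```text
(no output)
```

View pics/sc.png

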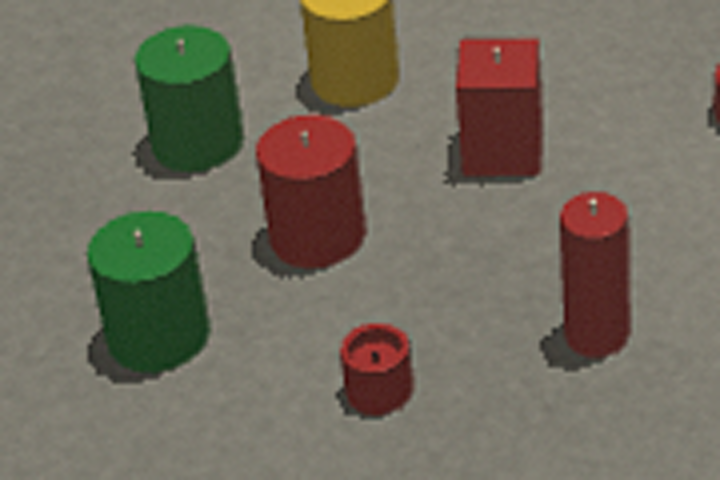

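View pics/tc.png

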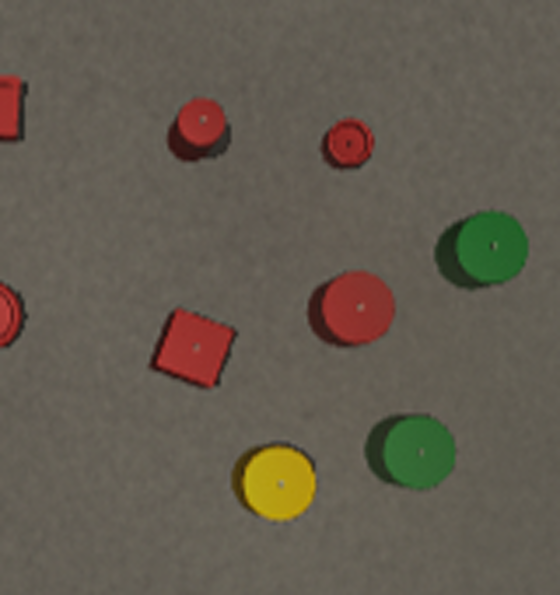

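View pics/tt.png

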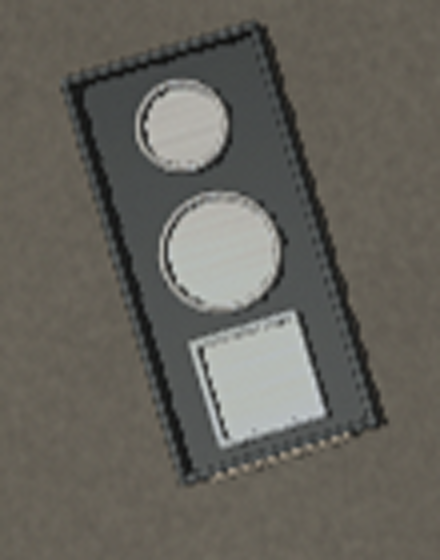

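The pictures show that:
- In the top view, the thick round shapes are red (372,218), green (410,201) and (389,259), and yellow (349,268). Only the red one fits, and it has a flat top and a white wick.
- The full-height square is at (325,230) and the slim at (328,166).
- The stubs are at (267,160), (266,220) and (369,171). They are hollow with black wicks, so I'll leave them.
- The tray nests are slim (166,161), round (175,193) and square (185,225).

Next I'll measure them more precisely.

```bash
python3 - <<'E'
from h import *
p=env.read_camera('top'); f=p['frame'].astype(int); hsv=cv2.cvtColor(p['frame'],cv2.COLOR_RGB2HSV)
# bright top face of red
for name,(c,r),z in (('round',(372,218),.065),('square',(325,230),.065),('slim',(328,166),.085)):
    m=np.zeros(f.shape[:2],np.uint8); w=17
    sub=f[r-w:r+w,c-w:c+w]; mm=(sub[:,:,0]>130)&(sub[:,:,0]>sub[:,:,1]+60)
    m[r-w:r+w,c-w:c+w]=mm
    cs,_=cv2.findContours(m,cv2.RETR_EXTERNAL,cv2.CHAIN_APPROX_NONE); k=max(cs,key=cv2.contourArea)
    P=np.array([ray(p,q[0],z)[:2] for q in k],np.float32)*1000
    print(name,(cv2.minEnclosingCircle(P)),cv2.minAreaRect(P), m.sum())
# nests bright
m=((f.min(2)>140)).astype(np.uint8); m[:,:130]=0;m[:,230:]=0;m[:140]=0;m[260:]=0
cs,_=cv2.findContours(m,cv2.RETR_EXTERNAL,cv2.CHAIN_APPROX_NONE)
for k in cs:
    if cv2.contourArea(k)<100: continue
    P=np.array([ray(p,q[0],.017)[:2] for q in k],np.float32)*1000
    print(cv2.minEnclosingCircle(P),cv2.minAreaRect(P))
# other objects heights: stub & coloured
for name,(c,r),z in (('stubslim',(369,171),.032),('stubsq',(267,160),.03),('stubrd',(266,220),.03),('g1',(411,200),.065),('g2',(390,259),.065),('y',(350,267),.065)):
    print(name,ray(p,(c,r),z).round(3))
E
```

```text
round ((480.9816589355469, -259.8761901855469), 24.318580627441406) ((480.89495849609375, -259.9649658203125), (46.69076156616211, 46.26751708984375), 71.38359832763672) 290
square ((451.6405334472656, -144.59298706054688), 27.370084762573242) ((452.5499267578125, -144.9944305419922), (41.380401611328125, 41.57514572143555), 68.63964080810547) 277
slim ((608.16357421875, -146.9940185546875), 15.147306442260742) ((607.9915161132812, -147.03372192382812), (27.040084838867188, 29.363563537597656), 0.584408700466156) 119
((462.3862609863281, 209.35208129882812), 47.37992858886719) ((462.5601806640625, 209.01866149902344), (69.78861236572266, 69.2275161743164), 17.83485984802246)
((543.45068359375, 234.86416625976562), 37.89787673950195) ((540.6844482421875, 232.9660186767578), (67.01983642578125, 73.44062042236328), 46.050758361816406)
((621.5865478515625, 257.47808837890625), 26.70556640625) ((623.3099975585938, 257.4412841796875), (49.70057678222656, 49.96343994140625), 27.575197219848633)
stubslim [ 0.601 -0.26   0.032]
stubsq [ 0.627 -0.     0.03 ]
stubrd [0.474 0.001 0.03 ]
g1 [ 0.525 -0.357  0.065]
g2 [ 0.379 -0.304  0.065]
y [ 0.359 -0.206  0.065]
```

```bash
cat >> h.py <<'E'
from scipy.spatial.transform import Rotation as Ro
def shift(X,jaw=None):
    s=env.sense(); R=Ro.from_rotvec(s['ee_rot']).as_matrix()
    d=R.T@(np.array(X)-s['tcp_pos'])*100
    y=R[:,1]; a=np.degrees(np.arctan2(y[1],y[0]))
    sp=None
    if jaw is not None: sp=-((jaw-a+90)%180-90)
    return d.round(2), 'jaw',round(a,1),'spin',sp and round(sp,1)
E
python3 - <<'E'
from h import *
for X in ([.46,.22,.23],[.481,-.26,.23]): print(shift(X,107))
E
```

```text
(array([-36.07, -23.97,   0.13]), 'jaw', np.float64(70.6), 'spin', np.float64(-36.4))
(array([-54.  , -68.54,   0.13]), 'jaw', np.float64(70.6), 'spin', np.float64(-36.4))
```

>>> jog_arm --targets '[[0,[-18,-12,0],0],[0,[-36,-24,0],0],[0,[-36,-24,0],0],[0,[-36,-24,0],0],[0,[-36,-24,0],0],[0,[-36,-24,0],0],[0,[-36,-24,0],0],[0,[-42,-40,0],0],[0,[-54,-68.5,0],0],[0,[-54,-68.5,0],0]]' --newtons 40

```text
clock: 2.1
tcp_pos: [0.4665, 0.0306, 0.2315]
ee_rot: [0.529, 3.096, 0.0]
ft_force: [2.1, -0.2, -0.3]
finger_gap: 1.002
```

```bash
python3 - <<'E'
from h import *
print(shift([.481,-.26,.23]),env.sense()['clock'])
E
```

```text
(array([-11.02, -26.93,   0.15]), 'jaw', np.float64(70.6), 'spin', None) 2.1
```

>>> jog_arm --targets '[[0,[-11,-27,0],0],[0,[-11,-27,0],0],[0,[-11,-27,0],0],[0,[-11,-27,0],0],[0,[-11,-27,0],0],[0,[-11,-27,0],0],[0,[-11,-27,0],0],[0,[-11,-27,0],0]]'

```text
clock: 3.1
tcp_pos: [0.4808, -0.2576, 0.2315]
ee_rot: [0.528, 3.097, 0.0]
ft_force: [-0.3, -0.2, -0.7]
finger_gap: 1.003
```

```bash
python3 - <<'E'
from h import *
print(shift([.481,-.26,.03]),env.sense()['clock'])
p=snap('wrist','w1.png')
for X in ([.481,-.26,.065],[.452,-.145,.065]): print(proj(p,X))
f=p['frame'].astype(int); m=((f[:,:,0]>120)&(f[:,:,0]>f[:,:,1]+60)&(f[:,:,0]>f[:,:,2]+60)).astype(np.uint8)
cs,_=cv2.findContours(m,cv2.RETR_EXTERNAL,cv2.CHAIN_APPROX_NONE)
for k in cs:
    if cv2.contourArea(k)<200: continue
    P=np.array([ray(p,q[0],.065)[:2] for q in k],np.float32)*1000
    print(cv2.boundingRect(k),cv2.minEnclosingCircle(P),cv2.minAreaRect(P))
E
```

```text
(array([-0.09, -0.22, 20.15]), 'jaw', np.float64(70.7), 'spin', None) 3.1
[276.85151688 190.43819508]
[393.45006772 115.00211508]
(299, 274, 30, 28) ((584.4716186523438, -258.0758972167969), 15.225959777832031) ((584.3092651367188, -258.5166015625), (28.467641830444336, 29.21037483215332), 70.6568374633789)
(424, 267, 35, 32) ((620.51513671875, -140.72705078125), 17.696516036987305) ((618.7625122070312, -137.53746032714844), (34.819862365722656, 27.233224868774414), 28.245033264160156)
(541, 213, 19, 43) ((605.2109985351562, -32.56520462036133), 20.91291046142578) ((605.1715087890625, -33.7591552734375), (16.276887893676758, 40.05306625366211), 83.04940795898438)
(265, 162, 41, 39) ((477.4695129394531, -250.85211181640625), 20.5515079498291) ((478.4852294921875, -248.0810089111328), (33.963157653808594, 33.948631286621094), 52.24114990234375)
(366, 86, 56, 55) ((450.80963134765625, -144.71376037597656), 29.51410675048828) ((450.93408203125, -144.79006958007812), (42.98929977416992, 43.22060775756836), 69.02375030517578)
(516, 54, 44, 58) ((468.3223571777344, -21.375499725341797), 22.859418869018555) ((467.8782958984375, -26.456695556640625), (35.00792694091797, 45.21859359741211), 83.04940795898438)
```

View pics/w1.png

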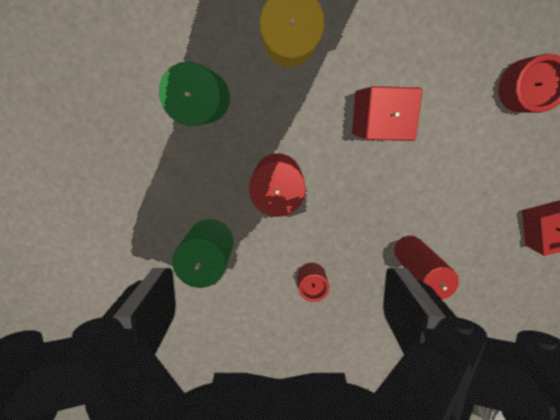

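The wrist view confirms it: the red round candle's wick is at (277,192), against a predicted (277,190). The square is at (394,113). I'll descend and grip the round one.

>>> jog_arm --targets '[[0,[-0.1,-0.2,6],0],[0,[-0.1,-0.2,12],0],[0,[-0.1,-0.2,16],0],[0,[-0.1,-0.2,19],0],[0,[-0.1,-0.2,20.5],0],[0,[-0.1,-0.2,20.5],0],[0,[-0.1,-0.2,20.5],0],[120,[-0.1,-0.2,20.5],0],[255,[-0.1,-0.2,20.5],0],[255,[-0.1,-0.2,20.5],0]]' --newtons 40

```text
clock: 4.4
tcp_pos: [0.4815, -0.2613, 0.0274]
ee_rot: [0.529, 3.095, -0.001]
ft_force: [-1.2, 1.6, 6.3]
finger_gap: 0.59
```

>>> jog_arm --targets '[[255,[0,0,0],0],[255,[0,0,0],0],[255,[0,0,0],0],[255,[0,0,-1],0],[255,[0,0,-3],0],[255,[0,0,-7],0],[255,[0,0,-12],0],[255,[0,0,-14],0],[255,[0,0,-14],0]]'

```text
clock: 5.52
tcp_pos: [0.4815, -0.2614, 0.1674]
ee_rot: [0.529, 3.095, -0.002]
ft_force: [-0.2, 0.2, -1.7]
finger_gap: 0.595
```

```bash
python3 - <<'E'
from h import *
print(env.sense()['finger_gap'],shift([.47,0.03,.17]),shift([.5425,.2332,.17],107),env.sense()['clock'])
p=snap('wrist','w2.png')
E
```

```text
0.5951378039974781 (array([10.77, 27.1 , -0.3 ]), 'jaw', np.float64(70.6), 'spin', None) (array([10.69, 48.68, -0.32]), 'jaw', np.float64(70.6), 'spin', np.float64(-36.4)) 5.525
```

View pics/w2.png

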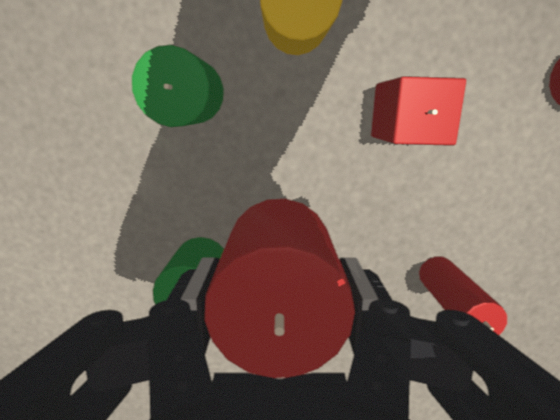

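>>> jog_arm --targets '[[255,[0.7,3,0],0],[255,[2,9,0],-5],[255,[3.3,15,0],-13],[255,[4.6,21,0],-22],[255,[5.9,27,0],-30],[255,[7.2,33,0],-36.5],[255,[8.5,39,0],-36.5],[255,[9.7,44,0],-36.5],[255,[10.7,48.7,0],-36.5],[255,[10.7,48.7,0],-36.5]]'

```text
clock: 6.82
tcp_pos: [0.5402, 0.2367, 0.1632]
ee_rot: [0.472, -3.102, -0.001]
ft_force: [0.0, -0.3, -1.4]
finger_gap: 0.596
```

>>> jog_arm --targets '[[255,[0,0,0],0],[255,[0,0,0],0]]'

```text
clock: 7.08
tcp_pos: [0.5415, 0.2329, 0.1655]
ee_rot: [0.465, -3.106, 0.0]
ft_force: [0.2, -1.4, -2.3]
finger_gap: 0.601
```

```bash
python3 - <<'E'
from h import *
print(shift([.5425,.2332,.037],107),env.sense()['clock'])
p=snap('wrist','w3.png'); 
for X in ([.462,.209,.017],[.5425,.2332,.009],[.622,.2575,.017]): print(proj(p,X))
E
```

```text
(array([-0.12, -0.  , 12.85]), 'jaw', np.float64(107.0), 'spin', np.float64(0.0)) 7.075
[280.55275554  91.59093375]
[279.90951037 193.71718476]
[279.83304918 284.30278245]
```

View pics/w3.png

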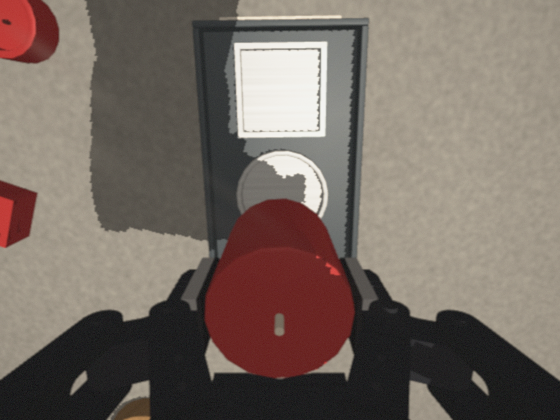

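The square nest at (281,90) and round nest at (282,195) match the predictions, so I'll lower.

>>> jog_arm --targets '[[255,[-0.1,0,4],0],[255,[-0.1,0,8],0],[255,[-0.1,0,10.5],0],[255,[-0.1,0,12],0],[255,[-0.1,0,12.5],0],[255,[-0.1,0,12.8],0],[255,[-0.1,0,12.8],0],[255,[-0.1,0,12.8],0]]'

```text
clock: 8.12
tcp_pos: [0.5433, 0.2345, 0.0391]
ee_rot: [-0.467, 3.105, 0.0]
ft_force: [0.5, -0.4, -1.3]
finger_gap: 0.596
```

```bash
python3 - <<'E'
from h import *
s=env.sense();print(shift([.5425,.2332,.036],107),s['ft_force'],s['tcp_pos'])
p=snap('scene','s1.png'); cv2.imwrite('pics/s1c.png',cv2.resize(p['frame'][120:270,310:480,::-1],None,fx=4,fy=4))
E
```

```text
(array([ 0.12, -0.1 ,  0.31]), 'jaw', np.float64(107.1), 'spin', np.float64(0.1)) [ 0.4565527  -0.35050119 -1.25224514] [0.54331868 0.23446022 0.03910178]
```

View pics/s1c.png

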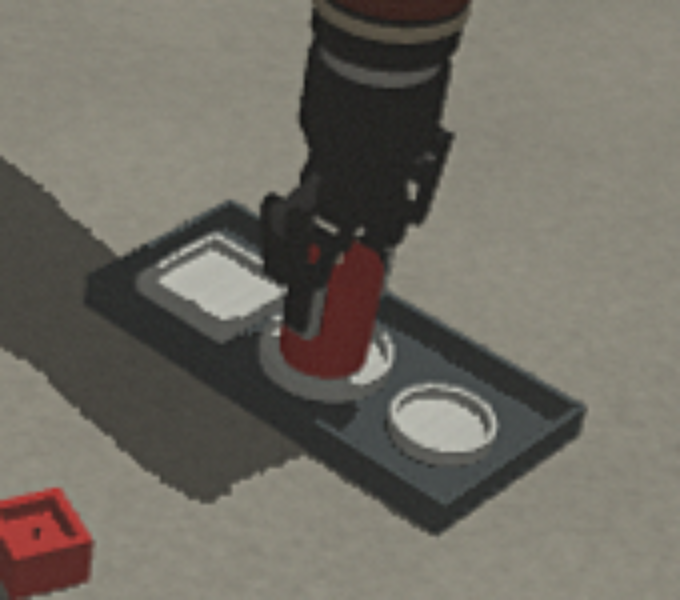

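>>> jog_arm --targets '[[255,[0,0,0.15],0],[255,[0,0,0.3],0],[255,[0,0,0.3],0],[255,[0,0,0.3],0]]'

```text
clock: 8.68
tcp_pos: [0.543, 0.2344, 0.0364]
ee_rot: [-0.467, 3.106, -0.0]
ft_force: [-4.1, 0.3, 8.6]
finger_gap: 0.596
```

>>> jog_arm --targets '[[60,[0,0,0],0],[0,[0,0,0],0],[0,[0,0,0],0],[0,[0,0,0],0],[0,[0,0,0],0],[0,[0,0,-2],0],[0,[0,0,-6],0],[0,[0,0,-12],0],[0,[0,0,-17],0],[0,[0,0,-17],0]]'

```text
clock: 9.93
tcp_pos: [0.5452, 0.2348, 0.2121]
ee_rot: [-0.465, 3.098, 0.001]
ft_force: [0.8, 0.2, -0.4]
finger_gap: 1.003
```

```bash
python3 - <<'E'
from h import *
print(shift([.4515,-.1448,.21],69),env.sense()['clock'])
p=snap('wrist','w4.png')
E
```

```text
(array([ 20.12, -33.53,   0.05]), 'jaw', np.float64(107.1), 'spin', np.float64(38.1)) 9.925
```

View pics/w4.png

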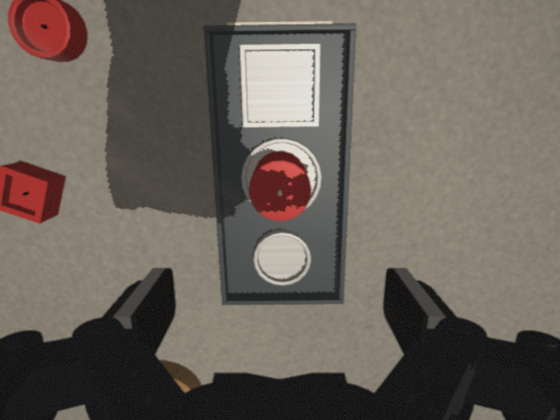

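The round candle stands in its nest at (280,187). Next is the square one.

>>> jog_arm --targets '[[0,[3,-5,0],9],[0,[6,-10,0],18],[0,[9,-15,0],27],[0,[12,-20,0],36],[0,[15,-25,0],38],[0,[18,-30,0],38],[0,[20.1,-33.5,0],38],[0,[20.1,-33.5,0],38],[0,[20.1,-33.5,0],38],[0,[20.1,-33.5,0],38]]'

```text
clock: 11.22
tcp_pos: [0.4492, -0.1439, 0.2051]
ee_rot: [-0.568, -3.089, -0.001]
ft_force: [-0.4, 0.5, 0.8]
finger_gap: 1.001
```

```bash
python3 - <<'E'
from h import *
print(shift([.4515,-.1448,.027],69),env.sense()['clock'])
p=snap('wrist','w5.png')
f=p['frame'].astype(int);print(proj(p,[.4515,-.1448,.065]))
m=((f[:,:,0]>120)&(f[:,:,0]>f[:,:,1]+60)&(f[:,:,0]>f[:,:,2]+60)).astype(np.uint8)
cs,_=cv2.findContours(m,cv2.RETR_EXTERNAL,cv2.CHAIN_APPROX_NONE)
for k in cs:
    if cv2.contourArea(k)<400: continue
    P=np.array([ray(p,q[0],.065)[:2] for q in k],np.float32)*1000
    print(cv2.boundingRect(k),cv2.minAreaRect(P))
E
```

```text
(array([-2.500e-01, -1.000e-02,  1.781e+01]), 'jaw', np.float64(69.2), 'spin', np.float64(0.2)) 11.225
[279.3010535 199.3521362]
(321, 349, 38, 30) ((621.8909301757812, -147.27780151367188), (34.8641357421875, 29.980915069580078), 50.471126556396484)
(213, 346, 31, 26) ((579.8888549804688, -245.75425720214844), (28.751611709594727, 28.065710067749023), 69.13701629638672)
(452, 274, 50, 46) ((600.8270263671875, -10.996387481689453), (39.343353271484375, 39.50313949584961), 86.694091796875)
(259, 173, 47, 34) ((444.69427490234375, -139.7498779296875), (38.03837585449219, 27.721736907958984), 69.17027282714844)
(414, 128, 57, 56) ((464.4527893066406, -10.424509048461914), (45.22949981689453, 43.81884002685547), 69.17633819580078)
```

View pics/w5.png

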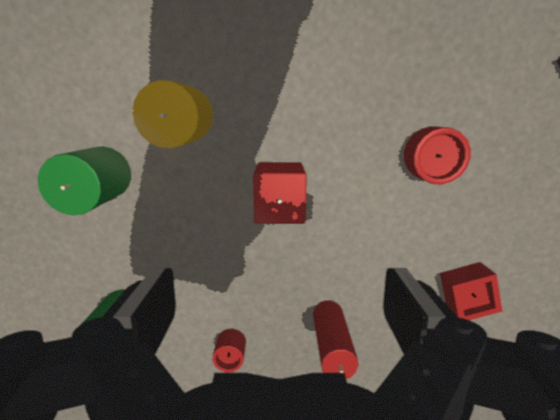

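The square candle's wick is at (280,201), against a predicted (279,199), and its sides line up with the jaws. Gripping it now.

>>> jog_arm --targets '[[0,[-0.2,0,6],0],[0,[-0.2,0,12],0],[0,[-0.2,0,15],0],[0,[-0.2,0,17],0],[0,[-0.2,0,17.9],0],[0,[-0.2,0,17.9],0],[0,[-0.2,0,17.9],0],[130,[-0.2,0,17.9],0],[255,[-0.2,0,17.9],0],[255,[-0.2,0,17.9],0]]'

```text
clock: 12.52
tcp_pos: [0.4514, -0.1459, 0.0268]
ee_rot: [0.57, 3.089, -0.0]
ft_force: [1.0, 1.2, 2.8]
finger_gap: 0.512
```

>>> jog_arm --targets '[[255,[0,0,0],0],[255,[0,0,0],0],[255,[0,0,0],0],[255,[0,0,-1],0],[255,[0,0,-3],0],[255,[0,0,-7],0],[255,[0,0,-12],0],[255,[0,0,-14],0],[255,[0,0,-14],0],[255,[0,0,-14],0]]'

```text
clock: 13.78
tcp_pos: [0.4502, -0.1452, 0.1644]
ee_rot: [-0.57, -3.087, -0.002]
ft_force: [0.6, -0.7, -1.6]
finger_gap: 0.511
```

```bash
python3 - <<'E'
from h import *
print(env.sense()['finger_gap'],shift([.462,.209,.17],107),env.sense()['clock'])
p=snap('wrist','w6.png')
E
```

```text
0.5106517601525896 (array([11.55, 33.51, -0.51]), 'jaw', np.float64(69.1), 'spin', np.float64(-37.9)) 13.775
```

View pics/w6.png

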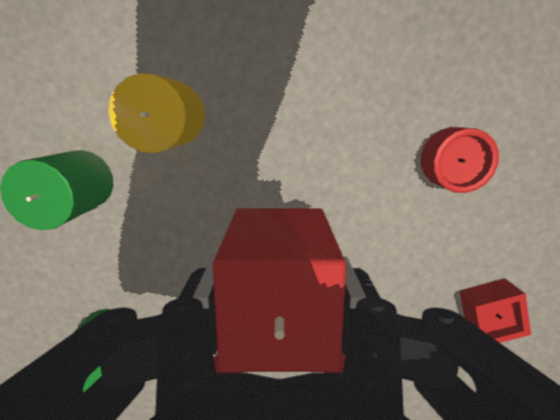

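>>> jog_arm --targets '[[255,[1,3,-0.5],-4],[255,[3,8.5,-0.5],-12],[255,[5,14,-0.5],-21],[255,[7,20,-0.5],-30],[255,[9,26,-0.5],-38],[255,[10.5,30.5,-0.5],-38],[255,[11.5,33.5,-0.5],-38],[255,[11.5,33.5,-0.5],-38],[255,[11.5,33.5,-0.5],-38],[255,[11.5,33.5,-0.5],-38]]'

```text
clock: 15.08
tcp_pos: [0.463, 0.2074, 0.1708]
ee_rot: [0.465, -3.106, 0.0]
ft_force: [0.2, -0.7, -2.6]
finger_gap: 0.509
```

```bash
python3 - <<'E'
from h import *
print(shift([.462,.209,.037],107),env.sense()['clock'])
p=snap('wrist','w7.png')
for X in ([.462,.209,.009],[.5425,.2332,.017],[.622,.2575,.017]): print(proj(p,X))
E
```

```text
(array([ 0.04,  0.18, 13.38]), 'jaw', np.float64(107.0), 'spin', np.float64(0.0)) 15.075
[281.96367353 190.57313525]
[281.36747879 280.88467202]
[281.17433816 356.70091795]
```

View pics/w7.png

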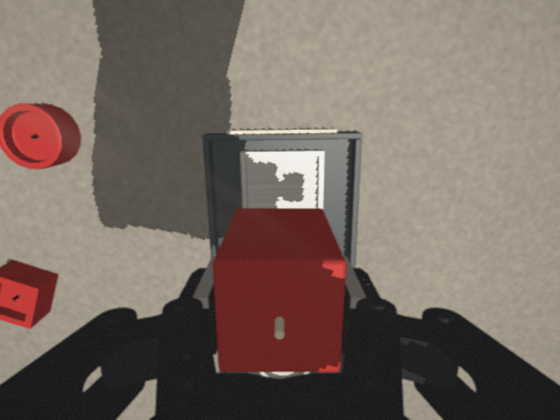

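>>> jog_arm --targets '[[255,[0,0.3,4],0],[255,[0,0.3,8],0],[255,[0,0.3,11],0],[255,[0,0.3,12.4],0],[255,[0,0.3,13],0],[255,[0,0.3,13.3],0],[255,[0,0.3,13.3],0],[255,[0,0.3,13.3],0]]'

```text
clock: 16.12
tcp_pos: [0.4628, 0.2113, 0.0391]
ee_rot: [-0.467, 3.106, 0.0]
ft_force: [-0.8, -0.1, -1.6]
finger_gap: 0.515
```

```bash
python3 - <<'E'
from h import *
s=env.sense();print(shift([.462,.209,.036],107),s['ft_force'],s['tcp_pos'])
p=snap('scene','s2.png'); cv2.imwrite('pics/s2c.png',cv2.resize(p['frame'][120:270,310:480,::-1],None,fx=4,fy=4))
E
```

```text
(array([ 0.14, -0.2 ,  0.31]), 'jaw', np.float64(107.1), 'spin', np.float64(0.1)) [-0.80419357 -0.09554167 -1.63998525] [0.46277539 0.21132396 0.03907749]
```

View pics/s2c.png

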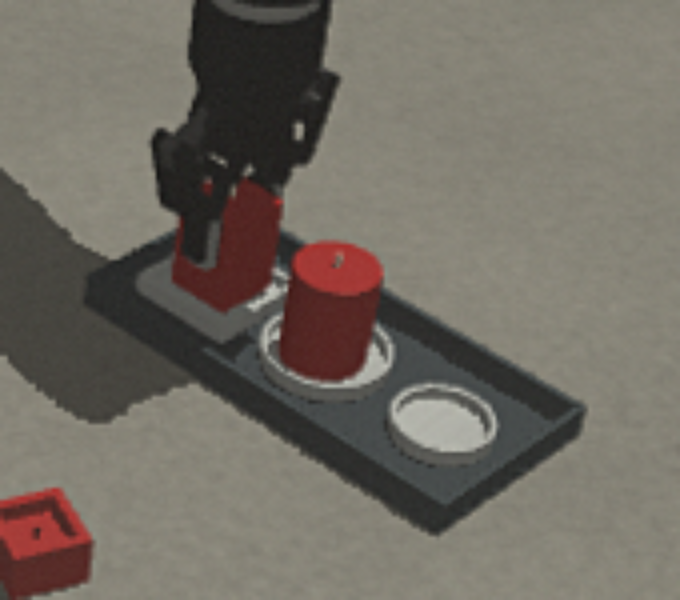

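>>> jog_arm --targets '[[255,[0,-0.1,0.1],0],[255,[0,-0.1,0.3],0],[255,[0,-0.1,0.35],0],[255,[0,-0.1,0.35],0]]'

```text
clock: 16.68
tcp_pos: [0.4629, 0.2102, 0.0358]
ee_rot: [-0.467, 3.106, -0.0]
ft_force: [-4.1, -2.2, 7.6]
finger_gap: 0.51
```

>>> jog_arm --targets '[[80,[0,0,0],0],[0,[0,0,0],0],[0,[0,0,0],0],[0,[0,0,0],0],[0,[0,0,0],0],[0,[0,0,-2],0],[0,[0,0,-6],0],[0,[0,0,-12],0],[0,[0,0,-17],0],[0,[0,0,-17],0]]'

```text
clock: 17.92
tcp_pos: [0.4647, 0.2106, 0.2093]
ee_rot: [-0.466, 3.1, 0.0]
ft_force: [0.4, 0.5, -0.5]
finger_gap: 0.996
```

```bash
python3 - <<'E'
from h import *
print(shift([.608,-.147,.22],90),shift([.608,-.147,.22],70),env.sense()['clock'])
p=snap('wrist','w8.png')
E
```

```text
(array([ -3.19, -38.39,  -1.01]), 'jaw', np.float64(107.1), 'spin', np.float64(17.1)) (array([ -3.19, -38.39,  -1.01]), 'jaw', np.float64(107.1), 'spin', np.float64(37.1)) 17.925
```

View pics/w8.png

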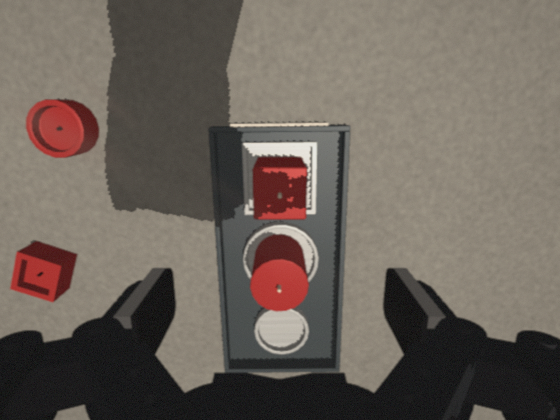

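The square candle is in its nest, parallel to it, at (280,188). Now the slim one, whose stub at (0.60,-0.26) is far enough away that no spin is needed.

>>> jog_arm --targets '[[0,[-0.4,-5,-1],0],[0,[-0.8,-11,-1],0],[0,[-1.3,-17,-1],0],[0,[-1.8,-23,-1],0],[0,[-2.3,-29,-1],0],[0,[-2.8,-34,-1],0],[0,[-3.2,-38.4,-1],0],[0,[-3.2,-38.4,-1],0],[0,[-3.2,-38.4,-1],0],[0,[-3.2,-38.4,-1],0]]'

```text
clock: 19.23
tcp_pos: [0.6056, -0.1463, 0.2144]
ee_rot: [0.469, -3.106, -0.001]
ft_force: [0.2, 0.4, 0.8]
finger_gap: 1.002
```

```bash
python3 - <<'E'
from h import *
print(shift([.608,-.147,.042]),env.sense()['clock'])
p=snap('wrist','w9.png'); print(proj(p,[.608,-.147,.085]),proj(p,[.608,-.147,0.]))
E
```

```text
(array([-0.21, -0.15, 17.24]), 'jaw', np.float64(107.2), 'spin', None) 19.225
[278.16843263 202.65030936] [278.27253998 181.68002311]
```

View pics/w9.png

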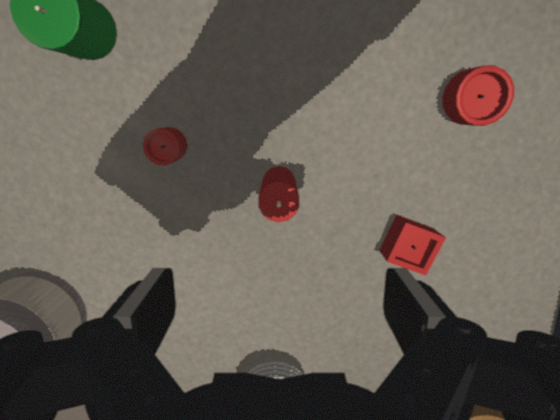

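The slim candle's top is at (279,202), as predicted. Gripping it now.

>>> jog_arm --targets '[[0,[-0.2,-0.1,6],0],[0,[-0.2,-0.1,11],0],[0,[-0.2,-0.1,14.5],0],[0,[-0.2,-0.1,16.5],0],[0,[-0.2,-0.1,17.3],0],[0,[-0.2,-0.1,17.3],0],[0,[-0.2,-0.1,17.3],0],[140,[-0.2,-0.1,17.3],0],[255,[-0.2,-0.1,17.3],0],[255,[-0.2,-0.1,17.3],0]]'

```text
clock: 20.52
tcp_pos: [0.6083, -0.1478, 0.042]
ee_rot: [-0.467, 3.106, -0.0]
ft_force: [-1.6, 1.1, 5.5]
finger_gap: 0.389
```

>>> jog_arm --targets '[[255,[0,0,0],0],[255,[0,0,0],0],[255,[0,0,0],0],[255,[0,0,-1],0],[255,[0,0,-3],0],[255,[0,0,-7],0],[255,[0,0,-12],0],[255,[0,0,-14],0],[255,[0,0,-14],0],[255,[0,0,-14],0]]'

```text
clock: 21.78
tcp_pos: [0.6075, -0.1475, 0.18]
ee_rot: [0.466, -3.105, -0.002]
ft_force: [-0.3, -0.2, -0.7]
finger_gap: 0.386
```

```bash
python3 - <<'E'
from h import *
print(env.sense()['finger_gap'],shift([.6225,.2578,.18],107),env.sense()['clock'])
p=snap('wrist','w10.png')
E
```

```text
0.38593418064092205 (array([-13.34,  38.3 ,   0.04]), 'jaw', np.float64(107.1), 'spin', np.float64(0.1)) 21.775
```

View pics/w10.png

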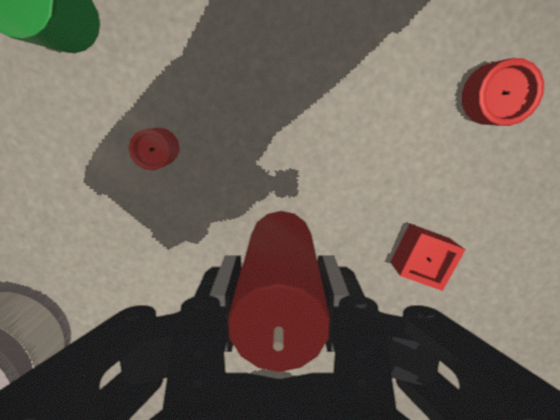

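>>> jog_arm --targets '[[255,[-1,3,0],0],[255,[-3,8.5,0],0],[255,[-5,14,0],0],[255,[-7,20,0],0],[255,[-9,26,0],0],[255,[-11,31.5,0],0],[255,[-12.5,36,0],0],[255,[-13.3,38.3,0],0],[255,[-13.3,38.3,0],0],[255,[-13.3,38.3,0],0]]'

```text
clock: 23.08
tcp_pos: [0.6227, 0.2562, 0.1811]
ee_rot: [0.465, -3.106, 0.001]
ft_force: [0.9, -0.5, -0.1]
finger_gap: 0.387
```

>>> jog_arm --targets '[[255,[0,0,0],0],[255,[0,0,0],0]]'

```text
clock: 23.32
tcp_pos: [0.623, 0.2564, 0.182]
ee_rot: [-0.465, 3.107, -0.0]
ft_force: [-0.2, -0.7, -0.8]
finger_gap: 0.391
```

```bash
python3 - <<'E'
from h import *
print(shift([.6225,.2578,.052],107),env.sense()['clock'])
p=snap('wrist','w11.png')
for X in ([.6225,.2578,.009],[.6225,.2578,.017],[.462,.209,.017]): print(proj(p,X))
E
```

```text
(array([1.0e-02, 1.5e-01, 1.3e+01]), 'jaw', np.float64(107.0), 'spin', np.float64(0.0)) 23.325
[281.54865176 188.19740488]
[281.61359437 190.12505961]
[282.47070939 -24.90626478]
```

View pics/w11.png

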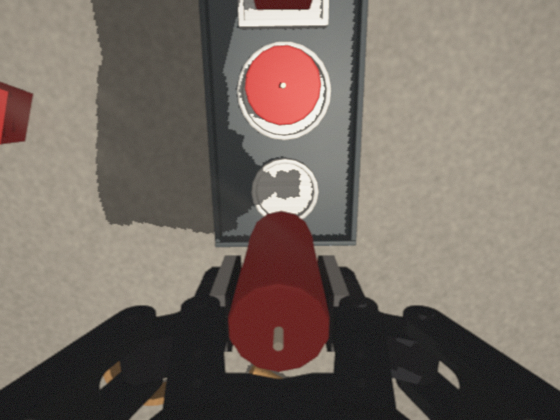

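Slim nest outer edges run from column 252 to 319, so its centre is near 285, about 3–4 mm further along tool y than I predicted. I'll go partway (0.35 cm), since clearance is ±9 mm.

>>> jog_arm --targets '[[255,[0,0.35,2],0],[255,[0,0.35,5],0],[255,[0,0.35,8],0],[255,[0,0.35,9],0],[255,[0,0.35,9],0]]'

```text
clock: 24.0
tcp_pos: [0.6211, 0.2607, 0.0909]
ee_rot: [0.467, -3.105, 0.0]
ft_force: [-0.2, -0.2, -0.5]
finger_gap: 0.385
```

```bash
python3 - <<'E'
from h import *
s=env.sense();print(shift([.6225,.2578,.051],107),s['ft_force'],s['tcp_pos'])
p=snap('scene','s3.png'); cv2.imwrite('pics/s3c.png',cv2.resize(p['frame'][120:270,340:480,::-1],None,fx=4,fy=4))
snap('wrist','w12.png')
E
```

```text
(array([-0.06, -0.32,  3.99]), 'jaw', np.float64(107.1), 'spin', np.float64(0.1)) [-0.15328627 -0.22257608 -0.50342294] [0.62107412 0.26069652 0.09090964]
```

View pics/s3c.png

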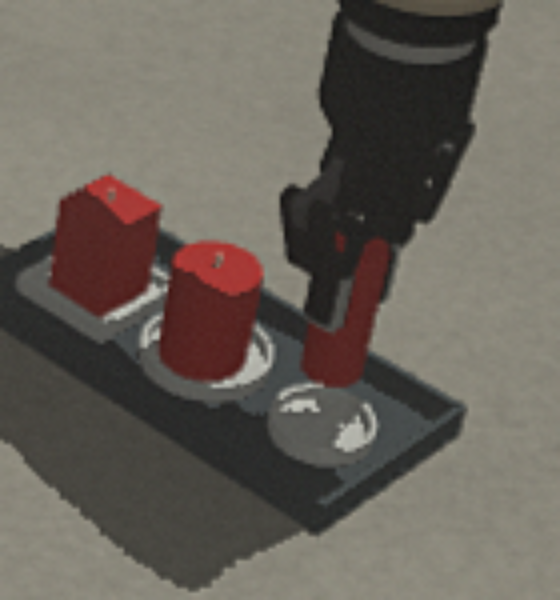

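View pics/w12.png

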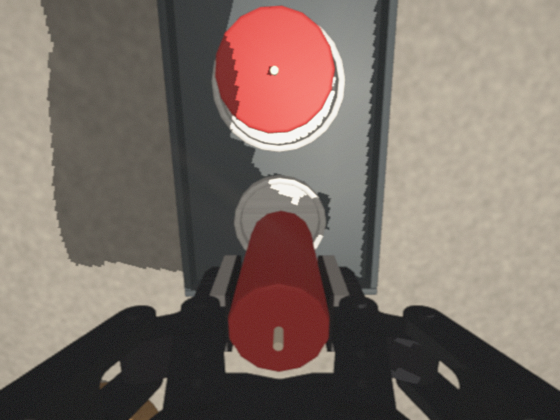

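Now the nest spans columns 235–328 (centre 281) and the candle axis is at 280, so they're aligned. Lowering.

>>> jog_arm --targets '[[255,[0,0,1.5],0],[255,[0,0,2.8],0],[255,[0,0,3.4],0],[255,[0,0,3.7],0],[255,[0,0,3.7],0],[255,[0,0,3.7],0]]'

```text
clock: 24.85
tcp_pos: [0.622, 0.2608, 0.0554]
ee_rot: [-0.467, 3.106, 0.0]
ft_force: [-0.2, 0.4, -1.0]
finger_gap: 0.39
```

```bash
python3 - <<'E'
from h import *
s=env.sense();print(s['ft_force'],s['tcp_pos'])
p=snap('scene','s4.png'); cv2.imwrite('pics/s4c.png',cv2.resize(p['frame'][120:270,340:480,::-1],None,fx=4,fy=4))
E
```

```text
[-0.16145656  0.35083651 -0.99023997] [0.62204949 0.26082868 0.0553572 ]
```

View pics/s4c.png

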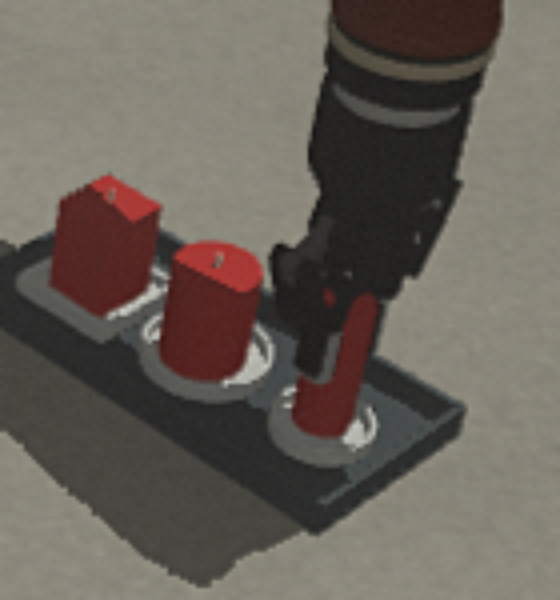

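>>> jog_arm --targets '[[255,[0,0,0.2],0],[255,[0,0,0.4],0],[255,[0,0,0.48],0],[255,[0,0,0.48],0],[255,[0,0,0.48],0]]'

```text
clock: 25.52
tcp_pos: [0.6221, 0.2609, 0.0511]
ee_rot: [-0.467, 3.106, 0.0]
ft_force: [-2.0, -0.5, 6.2]
finger_gap: 0.388
```

>>> jog_arm --targets '[[100,[0,0,0],0],[0,[0,0,0],0],[0,[0,0,0],0],[0,[0,0,0],0],[0,[0,0,0],0],[0,[0,0,-2],0],[0,[0,0,-6],0],[0,[0,0,-12],0],[0,[0,0,-16],0],[0,[0,0,-16],0]]'

```text
clock: 26.78
tcp_pos: [0.6238, 0.2612, 0.2164]
ee_rot: [-0.466, 3.098, 0.001]
ft_force: [-0.3, -0.0, -0.5]
finger_gap: 1.003
```

```bash
python3 - <<'E'
from h import *
p=snap('scene','s5.png'); a=p['frame'][150:310,100:480,::-1]; cv2.imwrite('pics/s5c.png',cv2.resize(a,None,fx=2.1,fy=2.1,interpolation=2))
p=snap('wrist','w13.png')
print(env.sense()['clock'])
E
```

```text
26.875
```

View pics/s5c.png

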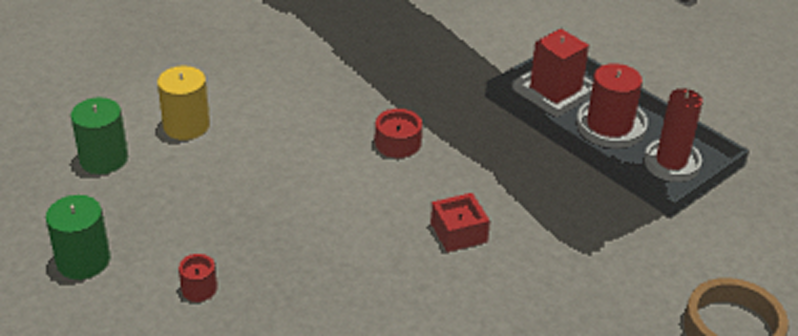

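View pics/w13.png

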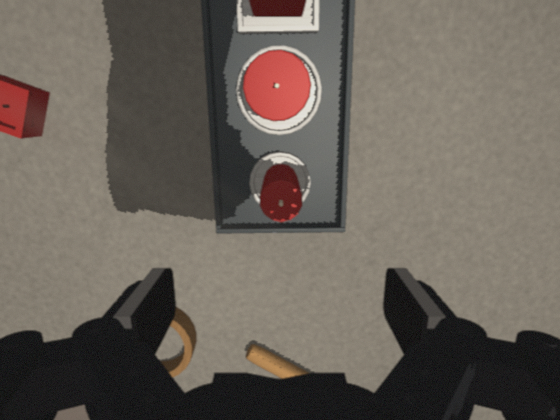

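All three stand upright in their nests, and the stubs and other candles haven't moved. As a last check I'll measure the square's angle.

```bash
python3 - <<'E'
from h import *
p=snap('top','t9.png'); cv2.imwrite('pics/t9c.png',cv2.resize(p['frame'][125:265,110:290,::-1],None,fx=4,fy=4,interpolation=2))
f=p['frame'].astype(int)
m=((f[:,:,0]>f[:,:,1]*1.8+15)).astype(np.uint8)
cs,_=cv2.findContours(m,cv2.RETR_EXTERNAL,cv2.CHAIN_APPROX_NONE)
for k in cs:
    if cv2.contourArea(k)<60: continue
    P=np.array([ray(p,q[0],.07)[:2] for q in k],np.float32)*1000
    print(cv2.boundingRect(k),cv2.minAreaRect(P))
E
```

```text
(170, 213, 25, 22) ((462.83563232421875, 205.12246704101562), (46.704551696777344, 49.78656768798828), 16.937286376953125)
(256, 210, 20, 20) ((473.4203186035156, 1.6572704315185547), (46.44845199584961, 46.384864807128906), 0.4598858058452606)
(161, 180, 25, 23) ((540.2459716796875, 228.49603271484375), (61.26353073120117, 47.96258544921875), 63.88832473754883)
(363, 164, 14, 13) ((597.2246704101562, -254.38430786132812), (31.376176834106445, 30.07354164123535), 45.044395446777344)
(257, 151, 19, 19) ((620.1278076171875, 1.5061912536621094), (42.61474609375, 44.44465637207031), 86.55330657958984)
(152, 150, 20, 18) ((619.81591796875, 259.1077575683594), (52.4754638671875, 31.080299377441406), 45.54978561401367)
(23, 124, 17, 17) ((681.1315307617188, 578.4589233398438), (39.97604751586914, 32.18491744995117), 23.425926208496094)
(8, 53, 15, 23) ((852.2201538085938, 624.2953491210938), (54.13458251953125, 33.92948913574219), 5.493556499481201)
(26, 41, 48, 35) ((867.81884765625, 541.083740234375), (69.66007232666016, 119.15750885009766), 11.977896690368652)
(30, 38, 144, 382) ((433.2210693359375, 444.8011474609375), (955.7271118164062, 234.7525177001953), 14.728009223937988)
```

View pics/t9c.png

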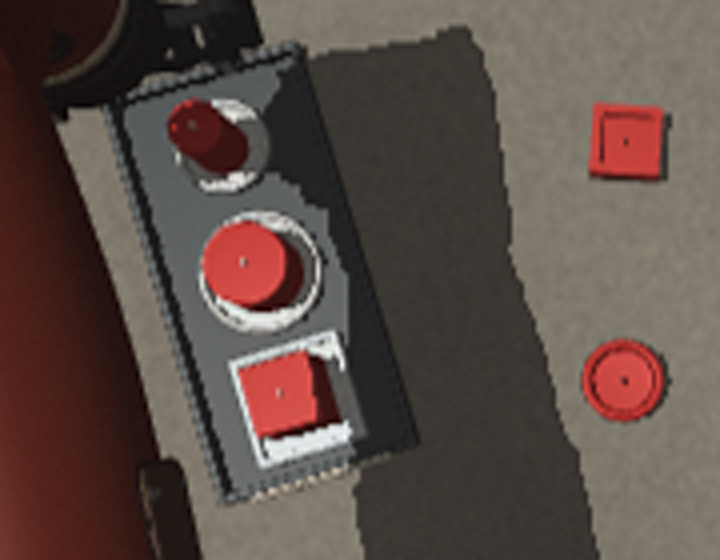

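The square candle measures 16.9°, against 17–17.8° for the tray and nest. All three are inside their rims, and both stubs in this crop are where they were. Handing in.

```bash
python3 -c "
from h import *
print(env.job_done())"
```

```text
the job is handed in; nothing more can be done
None
```

I packed the three full-height red candles, each upright in its own nest, and handed the job in at about 27 s of the 86 s allowed. `job_done()` gives no verdict.

- **Seating:** each candle met its nest floor at the expected height with 6–9 N of upward force. The last scene, wrist and top pictures show all three upright inside their rims.
- **Square candle:** it measures 16.9°, against about 17° for the tray and 17.8° for the nest outline, so its sides are parallel to within about 1°.
- **Stubs and other candles:** the stubs stand where they were within measuring error. The green and yellow candles show no change in the pictures, and nothing tipped over.
- **One disagreement:** the wrist camera put the slim nest 3–5 mm to the side of the top-camera estimate. I shifted 3.5 mm, and a closer look before lowering showed candle and nest aligned to about 1 mm.

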